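# Trace a cam plate's edge with a stylus

### The job

Take the stylus out of its stand and run its shank along the curved front edge of the cam plate on the profile gauge, from the straight stretch at the left end to the straight stretch at the right end, in one pass, bringing it up to the plate and taking it away only at those straight ends. Keep the plate's spring carriage pushed back a little all the way, so that contact is never lost, but gently, never hard against the back stop. Then stand the stylus back in its stand and leave the other things where they are.

Things in the scene. Friction and masses are not known exactly. Their poses are not given: they have to be found in the camera images.
- gauge: profile gauge, fixed to the worktop: grey base 97 x 200 x 14 mm, front edge at x = -12 mm, nothing on it higher than 46 mm. Origin on the worktop under the plate's middle; +x points from the front (robot side) to the back stop, +y to the left end, z up. A spring carriage slides on it along x and carries the aluminium cam plate, 170 mm long (y), 12 mm thick, z = 30 to 42 mm
- plate_middle (a point): gauge point (x -45, y 0, z 36 mm), at half thickness of the cam plate, which overhangs the base. Its front edge is half-round (radius 6 mm) and polished (friction ~0.15). But the plate is clamped off its square place by unmeasured amounts: turned about the gauge's z by up to 0.16 rad and shifted along x by up to 5 mm, either way (the ends lie up to 19 mm off): find and follow the edge by feel
- left_end (a point): gauge point (x -45, y 70, z 36 mm): on the plate's front edge in the middle of its left straight end (y = 58 to 85 mm), were the plate set square. From y = 58 to -2 mm the edge then bulges smoothly forward (cosine squared), most at y = 28 mm, by 8 mm to x = -53 mm. The straight end counts where the shank tip's y in the gauge's frame is over 60 mm
- right_end (a point): gauge point (x -45, y -70, z 36 mm): the same on the right straight end (y = -56 to -85 mm); from y = 8 to -56 mm the edge hollows smoothly back (cosine squared), most at y = -24 mm, by 6 mm to x = -39 mm. This end counts where the tip's y is under -60 mm. Trace with the shank's tip at z = 15 to 30 mm; below the overhanging plate it is free down to the worktop
- carriage (a joint): how far the cam plate's carriage is pushed back along the gauge's +x, in m: 0 at rest (it springs back when let go), 0.006 at the hard back stop. It takes about 2 N to leave rest and 1.5 N more per mm (11 N at the stop), plus damping of 0.12 N per mm/s. Contact counts as kept while this is over 0.4 mm
- stylus: hand stylus, 96 mm long, 60 g, standing upright. Origin at the centre of its lower end, z up along it: steel shank 8 mm thick up to 36 mm, steel collar 24 mm across from 36 to 40 mm, white square grip 16 x 16 mm with faces along x and y from 40 to 96 mm. Trace with the shank, 5 to 30 mm above its end
- stylus_tip (a point): the centre of the lower end of the stylus shank
- stand: grey block 56 x 56 x 50 mm fixed to the worktop, origin under its centre, with one round hole 12 mm wide and 44 mm deep in its top; the stylus stands in it with its collar on the block's top, its lower end 14 mm above the worktop
- stand_mouth (a point): the centre of the mouth of the stand's hole, 50 mm above the worktop
- bottle: capped bottle 56 mm wide, 118 mm high, loose, origin under its centre; stands on the other side of the gauge from the stand; leave alone
- petri: petri dish 91 mm wide, 16 mm high, loose, left of the gauge; leave alone
- beaker: small beaker 50 mm wide, 70 mm high, loose, behind the gauge; leave alone
Things that resemble listed ones, but are neither listed nor needed, are in the scene too. What is shaped like the stylus but purple or yellow is not meant. Leave any green look-alike of the stand alone.

How it is judged (in metres and radians):
On the way, in this order (a step that is already met when the one before it is completed fails the run):
1. the stylus is lifted out of its stand (z of stylus_tip in the frame of stand above 0.055 m), for 0.1 s.
2. its shank pushes the plate at the left straight end (y of stylus_tip in the frame of gauge above 0.058 m and z of stylus_tip in the frame of gauge below 0.034 m and contact force between stylus and gauge above 0.5 N and value of joint carriage above 0.0004 m), for 0.1 s.
3. the trace, in contact, passes y = 40 mm in the gauge's frame (y of stylus_tip in the frame of gauge below 0.04 m and z of stylus_tip in the frame of gauge below 0.034 m and contact force between stylus and gauge above 0.5 N and value of joint carriage above 0.0004 m), for 0.03 s.
4. the trace, in contact, passes y = 15 mm in the gauge's frame (y of stylus_tip in the frame of gauge below 0.015 m and z of stylus_tip in the frame of gauge below 0.034 m and contact force between stylus and gauge above 0.5 N and value of joint carriage above 0.0004 m), for 0.03 s.
5. the trace, in contact, passes y = -10 mm in the gauge's frame (y of stylus_tip in the frame of gauge below -0.01 m and z of stylus_tip in the frame of gauge below 0.034 m and contact force between stylus and gauge above 0.5 N and value of joint carriage above 0.0004 m), for 0.03 s.
6. the trace, in contact, passes y = -35 mm in the gauge's frame (y of stylus_tip in the frame of gauge below -0.035 m and z of stylus_tip in the frame of gauge below 0.034 m and contact force between stylus and gauge above 0.5 N and value of joint carriage above 0.0004 m), for 0.03 s.
7. the trace reaches the right straight end in contact (y of stylus_tip in the frame of gauge below -0.058 m and z of stylus_tip in the frame of gauge below 0.034 m and contact force between stylus and gauge above 0.5 N and value of joint carriage above 0.0004 m), for 0.1 s.
At the end, for the whole second after the job is handed in: the stylus stands upright (within 0.08 rad) and still in the stand's hole, its collar down on the block to within 3 mm, and the carriage is back at rest (under 0.8 mm) (horizontal distance between stylus_tip and stand_mouth below 0.005 m and z of stylus_tip in the frame of stand below 0.017 m and angle between stylus's own z axis and vertical below 0.08 rad and linear speed of stylus below 0.02 m/s and value of joint carriage below 0.0008 m); the robot touches nothing.
It fails at once if contact is lost, or the shank is brought to or from the plate, anywhere but at the straight ends (z of stylus_tip in the frame of gauge below 0.034 m and y of stylus_tip in the frame of gauge between -0.05 and 0.05 m and x of stylus_tip in the frame of gauge between -0.075 and 0.06 m and value of joint carriage below 0.0004 m).
It fails at once if the stylus presses the gauge with more than 20 N (hard against the back stop) (contact force between stylus and gauge above 20 N).
It fails at once if the robot itself pushes the gauge with more than 3 N (contact force between any of the fingers, the arm and gauge above 3 N).
It fails at once if bottle, petri dish or beaker moved more than 20 mm (distance of any of bottle, petri, beaker from where it was at the start of the episode above 0.02 m).
It also fails if it takes over 67 s, if anything falls off the work surface, if the arm or the gripper's body presses on something with over 40 N, if the wrist force passes 120 N, or if a joint passes its speed limit or range.

### The arm

A 6-joint arm with a two-finger parallel gripper is mounted at the origin on a cart in front of the work surface, level with it; the furniture and walls round the work are solid. World frame = base frame: x ahead of the robot, y to its left, z up, the work surface at z = 0. Lengths are in mm, angles in rad, forces in N, time in s.
With the tool pointing down it reaches from about 350 to 775 mm from the base axis. Payload 7.3 kg.
Tool frame: the origin (TCP) lies between the finger pads; the fingertips stand 14 mm ahead of it and the grasp point (between the pads) lies 5 mm behind it; z points along the fingers, y is the line along which they close (so a half turn about z gives the same grasp; the last joint's range is limited). The gripper opens to 92 mm and grips with 3 to 60 N. Pads are 19 mm wide; open, the fingers measure 130 mm over their backs; the gripper's body (75 mm by 190 mm) begins 47 mm behind the grasp point.
Start: joints at [1.017, 0.342, 1.524, -0, 1.275, -0.146], TCP at [208.197, 481.972, 240.741] pointing down, gripper open.
Joint ranges: [-2.53, 2.53], [-0.77, 2.02], [0.04, 2.7], [-1, 4.14], [0.28, 2.66], [-3.11, 3.11]. Speed limits (rad/s): [2.57, 2.57, 3.14, 3.14, 3.14, 3.14].

### API

Orientations are given as [roll, pitch, yaw] about the fixed x, y, z axes, in that order (R = Rz(yaw) Ry(pitch) Rx(roll)).
In Python, from plant import get_obs, cams, close_job gives the robot as it stands. The module is installed in compiled form; this text tells all that it offers.
- The arm moves only by the shell command python3 -m creep 'ROWS'. ROWS is JSON, a list of rows, each an object of numbers: "hand": the opening, from 0 (shut) to 1 (fully open); "tx", "ty", "tz": the shift along the tool's x, y, z in m; "spin": the turn about the tool's z in degrees. In form: [{"hand": .., "tx": .., "ty": .., "tz": .., "spin": ..}, ...]. A call has 1 to 5 rows; each row shifts and turns the commanded pose from where the row before left it, along the tool's axes as they then stand; what a row does not reach is not made up. A row lasts 1/8 s, in which the tool goes at most 62.5 mm and 10.7 degrees, less where a joint would pass 70% of its speed; a pose out of reach is approached as far as the arm can. A call is refused whole if a number of a shift passes 0.0625 or a number of a turn 10.7, either way. A call with a gripper value outside its range is refused whole. The fingers move at their own pace and stop on an object; the grip force is fixed at half the most. Time passes only in rows, so rows that do not move let the fingers close. It gives the time, the measured TCP pose, the force, the opening and the grip force at its end, in the units of the state.
- get_obs(): the state, without advancing time (a new reading comes with each control period).
- cams.capture(name): name is "side" or "top"; returns a dict with "color" (480x640x3 uint8, red, green, blue), "K" (3x3 intrinsics, pixels), "R" (3x3) and "t" (3): a world point X has camera coordinates R X + t. Camera axes: x right, y down, z forward; pixel columns grow to the right and rows downward; lengths in mm; the calibration is good to about 2 mm. A picture is of the moment at which its call begins. There is no depth.
- close_job(): hands the job in; it is judged then, once.
The state is a dict: "time": time; "joint_positions": joint angles; "dq": joint speeds; "tau": joint torques, N m; "tool_pos": TCP position; "tcp_rot": TCP orientation; "contact_force": force on the tool from outside, world axes, zero at the start; "moment": the same for the moment, N m; "grip_width": finger opening in mm; "finger_force": force on a finger pad.
Only numpy, scipy, OpenCV 4.12 (cv2) and the standard library are available. Lean on these libraries where they do the work, as an engineer would, in place of code of your own. Each camera call takes 0.05 s, during which the arm holds its last target. There are 200 camera calls.

## Working session

There is one attempt and no reset: what is moved stays moved. The work goes in short steps, Python scripts to look and compute and a shell command to move; the robot and the scene stay as the last step left them, time stands still between calls to the robot, and variables do not carry over. Pictures are saved under pics/ and viewed, at most 10 in all, crops included, and the job is handed in when it is done.

```bash
mkdir -p pics; python3 - <<'E'
from plant import get_obs,cams
import cv2,numpy as np
print(get_obs())
for n in("top","side"):
    c=cams.capture(n);cv2.imwrite(f"pics/{n}0.png",c["color"][:,:,::-1]);np.savez(f"{n}0.npz",**c)
    print(n,c["K"],c["R"],c["t"])
E
```

```text
{'time': 0.0, 'joint_positions': array([ 1.01701966e+00,  3.42746408e-01,  1.52503178e+00, -3.13828667e-05,
        1.27540080e+00, -1.45960860e-01]), 'dq': array([-1.84189457e-03,  1.14565211e-03,  1.39865876e-03, -3.42844866e-05,
        1.63035495e-04, -8.53413949e-04]), 'tau': array([-6.71018061e-04, -4.31241095e+01, -2.44222122e+01,  7.16894190e-02,
        5.60329249e-02, -1.20564837e-04]), 'tool_pos': array([207.97724053, 481.61858558, 240.02750624]), 'tcp_rot': array([-3.14001882e+00, -2.01031643e-04,  2.73378585e+00]), 'contact_force': array([ 0.19157123, -0.52425782, -0.10249451]), 'moment': array([ 0.00856711, -0.01819295, -0.02470543]), 'finger_force': 0.0, 'grip_width': 92.09248824108964}
top [[535.89297113   0.         318.74666198]
 [  0.         535.89297113 238.18404432]
 [  0.           0.           1.        ]] [[ 0.02583949 -0.99939736  0.02317847]
 [-0.98239358 -0.02967772 -0.18445077]
 [ 0.18502749 -0.01800426 -0.98256841]] [  18.36329668  579.46088868 1227.91336783]
side [[436.5845626    0.         321.05317044]
 [  0.         436.5845626  235.00008243]
 [  0.           0.           1.        ]] [[-0.98574684 -0.1675732  -0.01491299]
 [-0.04268896  0.33488632 -0.94129103]
 [ 0.1627293  -0.92723804 -0.33726666]] [563.5730458   71.64414121 991.92666139]
```

View pics/top0.png

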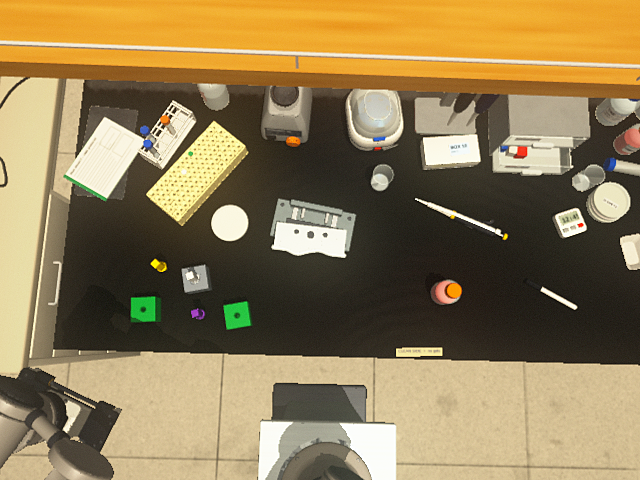

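View pics/side0.png

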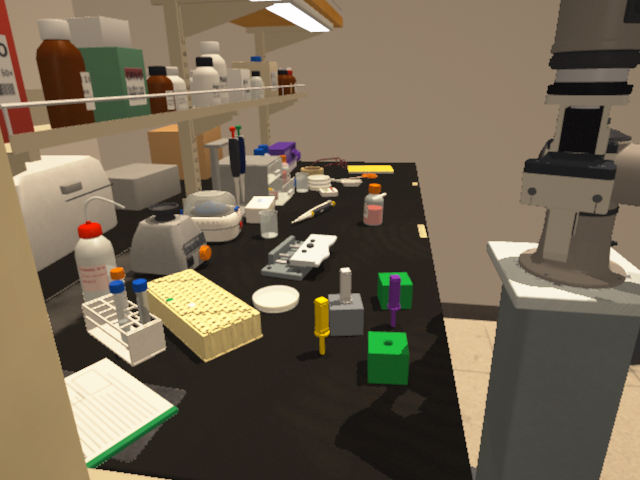

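The first views show the white stylus in the grey block at top (195,277) and side (345,300). The gauge is at top (313,228), the bottle at (446,291), the dish at (230,222) and the beaker at (382,177). These could be mistaken for the target, by top pixel:
- yellow stylus (158,265)
- purple stylus (198,313)
- green blocks (145,309) and (237,315)

I choose the white stylus in the grey block, and check it in a close crop.

```bash
cat > h.py <<'E'
import numpy as np,cv2
def ray(c,u,v,z):
    R,t,K=c["R"],c["t"],c["K"]; d=R.T@np.linalg.solve(K,[u,v,1.]); o=-R.T@t
    return o+d*(z-o[2])/d[2]
def proj(c,X):
    p=c["K"]@(c["R"]@np.array(X,float)+c["t"]); return p[:2]/p[2]
E
python3 - <<'E'
import numpy as np,cv2
from h import *
t=np.load("top0.npz");s=np.load("side0.npz")
a=cv2.resize(t["color"][250:305,165:225],(400,367),interpolation=2)
b=cv2.resize(s["color"][260:340,315:375],(400,533),interpolation=2)
g=cv2.resize(t["color"][190:270,262:362],(800,640)[0:2],interpolation=2)[:600]
im=np.zeros((540,800,3),np.uint8); im[:367,:400]=a; im[:533,400:]=b
cv2.imwrite("pics/stand.png",im[:,:,::-1]); 
g=cv2.resize(t["color"][193:265,265:361],(800,600),interpolation=2)
cv2.imwrite("pics/gauge.png",g[:,:,::-1])
print(ray(t,196,279,50),ray(t,193,275,110),ray(s,345,300,50),ray(t,313,228,42))
E
```

```text
[473.04225674 320.66561837  50.        ] [475.59436152 315.47501924 110.        ] [474.27919433 322.0893254   50.        ] [605.58752353  48.93150149  42.        ]
```

View pics/stand.png

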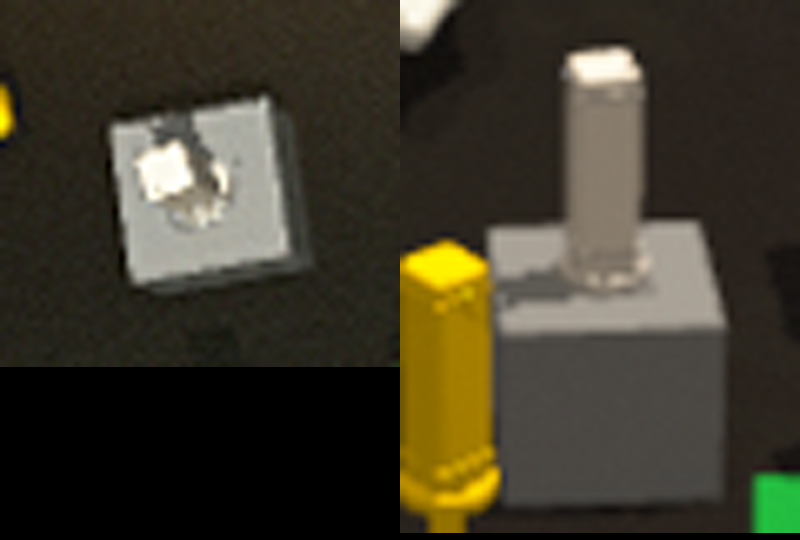

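View pics/gauge.png

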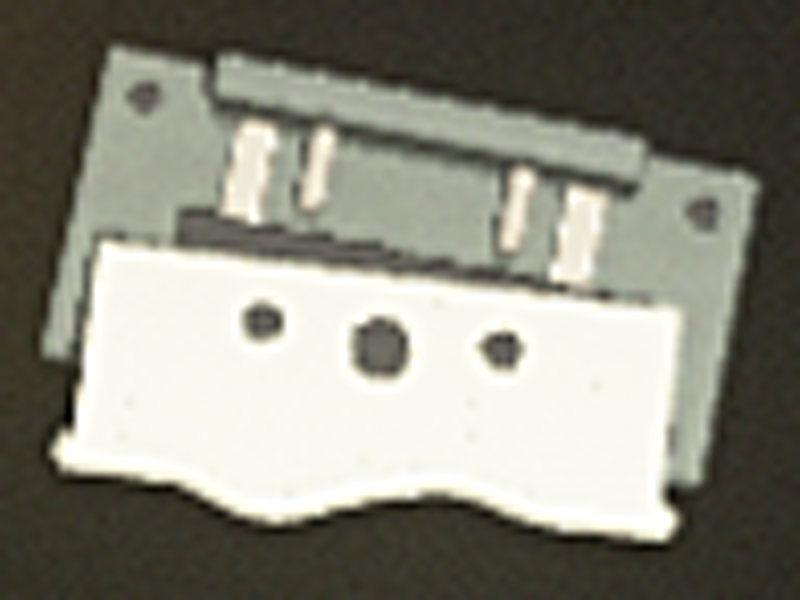

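The crops confirm the choice: the white square-grip stylus is upright in the grey stand with its collar down. The stand's top corners are at crop (110,125), (272,97), (292,260) and (130,285). The gauge crop shows base corners (110,47), (758,182), (42,355) and (700,487), and a clear white front edge with the plate visibly turned.

```bash
python3 - <<'E'
import numpy as np,cv2
from h import *
t=np.load("top0.npz");s=np.load("side0.npz")
print("cam",-t["R"].T@t["t"],-s["R"].T@s["t"])
def cr(P,x0,y0,k): return [(x0+(u+.5)/k-.5,y0+(v+.5)/k-.5) for u,v in P]
S=np.array([ray(t,*p,50)[:2] for p in cr([(110,125),(272,97),(292,260),(130,285)],165,250,6.667)])
d=S[0]-S[1];e=S[1]-S[2];print("stand",S.mean(0),np.linalg.norm(d),np.linalg.norm(e),np.arctan2(-d[0],d[1]),np.arctan2(e[1],e[0]))
Ss=np.array([ray(s,*p,50)[:2] for p in cr([(488,228),(700,222),(728,328),(497,335)],315-60,260,6.667)])
print("side stand",Ss.mean(0),[np.linalg.norm(Ss[i]-Ss[i-1]).round(1) for i in range(4)])
print("grip top",ray(t,*cr([(165,172)],165,250,6.667)[0],110),ray(s,*cr([(603,70)],255,260,6.667)[0],110))
for n,p,h in(("yellow",(158,262),96),("purple",(196,313),96)): print(n,ray(t,*p,h))
B=np.array([ray(t,*p,14)[:2] for p in cr([(110,47),(758,182),(700,487),(42,355)],265,193,8.333)])
print("base sides",[np.linalg.norm(B[i]-B[i-1]).round(1) for i in range(4)])
v=(B[0]-B[1])+(B[3]-B[2]);yaw=np.arctan2(-v[0],v[1])
c,sn=np.cos(yaw),np.sin(yaw);R=np.array([[c,-sn],[sn,c]])
O=B.mean(0)-R@[36.5,0];print("gauge",O,yaw)
np.savez("pose.npz",O=O,R=R,yaw=yaw)
g=cv2.cvtColor(t["color"],cv2.COLOR_RGB2GRAY).astype(float)
rows=[]
for u in range(271,348):
    col=g[190:270,u]; w=np.where(col>205)[0]
    if len(w)<3: continue
    i=w.max(); a,b=col[i],col[min(i+3,79)]
    m=(a+b)/2; j=i
    while col[j+1]>m:j+=1
    vv=190+j+(col[j]-m)/(col[j]-col[j+1])
    G=R.T@(ray(t,u,vv,36)[:2]-O); rows.append(G)
E=np.array(rows);np.save("edge.npy",E)
for r in E[::3]:print(r.round(1),end=" ")
E
```

```text
cam [ 341.58642695   57.65698139 1312.96525335] [397.18322588 990.19922401 410.38633548]
stand [474.64509563 323.74725542] 57.58008202282634 58.5332393940455 0.2034473388386276 0.1845588312407796
side stand [473.8079836 325.7399928] [np.float64(57.3), np.float64(56.7), np.float64(57.2), np.float64(57.5)]
grip top [474.5194974  323.61550017 110.        ] [473.5564191  329.80089941 110.        ]
yellow [504.56615135 399.74323958  96.        ]
purple [391.96021927 305.89972504  96.        ]
base sides [np.float64(96.0), np.float64(198.2), np.float64(94.2), np.float64(198.3)]
gauge [584.15177335  55.73590354] -0.17539653687320278
[-47.1  83.6] [-46.6  76.3] [-45.6  69.1] [-44.7  61.9] [-44.9  54.5] [-45.4  47. ] [-47.3  39.2] [-49.7  31.3] [-49.5  24. ] [-48.5  16.8] [-45.7  10. ] [-42.    3.4] [-39.3  -3.4] [-36.5 -10.2] [-34.9 -17.3] [-31.8 -24. ] [-31.7 -31.4] [-32.6 -39. ] [-34.2 -46.7] [-34.8 -54.2] [-35.3 -61.7] [-34.3 -68.9] [-33.3 -76. ] [-33.2 -83.4] [-32.2 -90.6]
```

```bash
python3 -m creep '[{"hand":0.5,"tx":-0.051,"ty":-0.0064,"tz":0},{"hand":0.5,"tx":-0.051,"ty":-0.0064,"tz":0},{"hand":0.5,"tx":-0.051,"ty":-0.0064,"tz":0},{"hand":0.5,"tx":-0.051,"ty":-0.0064,"tz":0},{"hand":0.5,"tx":-0.051,"ty":-0.0064,"tz":0}]'
python3 -m creep '[{"hand":0.5,"tx":-0.051,"ty":-0.0064,"tz":0},{"hand":0.5,"spin":10.7},{"hand":0.5,"spin":10.7},{"hand":0.5,"spin":10.7},{"hand":0.5,"spin":10.7}]'
python3 -m creep '[{"hand":0.5,"spin":10.7},{"hand":0.5,"spin":2.2},{"hand":0.5}]'
python3 - <<'E'
import numpy as np
from scipy.optimize import least_squares
P=np.load("edge.npy");P=P[(P[:,1]<82)&(P[:,1]>-82)]
def f(y):
    x=np.full_like(y,-45.)
    m=abs(y-28)<30;x[m]-=8*np.cos(np.pi*(y[m]-28)/60)**2
    m=abs(y+24)<32;x[m]+=6*np.cos(np.pi*(y[m]+24)/64)**2
    return x
ys=np.linspace(-85,85,681);xs=f(ys)
def edge(p): 
    c,s=np.cos(p[0]),np.sin(p[0]);return c*xs-s*ys+p[1],s*xs+c*ys
def res(p):
    X,Y=edge(p);return np.interp(P[:,1],Y,X)-P[:,0]
r=least_squares(res,[0,0],loss="soft_l1");print(r.x,np.sqrt(np.mean(r.fun**2)),np.abs(r.fun).max())
X,Y=edge(r.x)
tx,ty=np.gradient(X),np.gradient(Y);n=np.hypot(tx,ty)
CX,CY=X-4*ty/n,Y+4*tx/n   # shank centre at first touch
np.savez("path.npz",X=CX,Y=CY,p=r.x)
for y in range(75,-76,-10):print(y,np.interp(y,CY,CX).round(1),end="; ")
E
```

```text
[0.08535488 5.11318087] 0.35787291662463505 1.008665700831159
75 -50.5; 65 -49.6; 55 -48.8; 45 -49.6; 35 -52.7; 25 -54.2; 15 -52.2; 5 -47.4; -5 -42.7; -15 -39.0; -25 -36.0; -35 -35.9; -45 -37.7; -55 -39.0; -65 -38.5; -75 -37.6; invalid input at $[0]: expected keys hand, tx, ty, tz, spin
invalid input at $[0]: expected keys hand, tx, ty, tz, spin
invalid input at $[0]: expected keys hand, tx, ty, tz, spin
```

```bash
python3 -m creep '[{"hand":0.5,"tx":-0.051,"ty":-0.0064,"tz":0,"spin":0},{"hand":0.5,"tx":-0.051,"ty":-0.0064,"tz":0,"spin":0},{"hand":0.5,"tx":-0.051,"ty":-0.0064,"tz":0,"spin":0},{"hand":0.5,"tx":-0.051,"ty":-0.0064,"tz":0,"spin":0},{"hand":0.5,"tx":-0.051,"ty":-0.0064,"tz":0,"spin":0}]'
python3 -m creep '[{"hand":0.5,"tx":-0.051,"ty":-0.0064,"tz":0,"spin":0},{"hand":0.5,"tx":0,"ty":0,"tz":0,"spin":10.7},{"hand":0.5,"tx":0,"ty":0,"tz":0,"spin":10.7},{"hand":0.5,"tx":0,"ty":0,"tz":0,"spin":10.7},{"hand":0.5,"tx":0,"ty":0,"tz":0,"spin":10.7}]'
python3 -m creep '[{"hand":0.5,"tx":0,"ty":0,"tz":0,"spin":10.7},{"hand":0.5,"tx":0,"ty":0,"tz":0,"spin":2.2},{"hand":0.5,"tx":0,"ty":0,"tz":0,"spin":0}]'
```

```text
time: 0.72
tool_pos: [430.7, 350.4, 240.4]
tcp_rot: [-3.141, -0.001, 2.734]
contact_force: [-0.0, 0.9, -0.7]
grip_width: 47.8
finger_force: 0.0
time: 1.35
tool_pos: [473.7, 325.2, 240.2]
tcp_rot: [-3.141, 0.0, 1.98]
contact_force: [-0.1, -0.4, -0.2]
grip_width: 45.7
finger_force: 0.0
time: 1.72
tool_pos: [473.7, 325.3, 240.3]
tcp_rot: [-3.141, 0.0, 1.762]
contact_force: [-0.9, -0.4, 0.3]
grip_width: 46.0
finger_force: 0.0
```

```bash
python3 -m creep '[{"hand":0.5,"tx":0,"ty":0,"tz":0.045,"spin":0},{"hand":0.5,"tx":0,"ty":0,"tz":0.045,"spin":0},{"hand":0.5,"tx":0,"ty":0,"tz":0.04,"spin":0},{"hand":0.5,"tx":0,"ty":0,"tz":0.026,"spin":0},{"hand":0.5,"tx":0,"ty":0,"tz":0,"spin":0}]'
python3 - <<'E'
from plant import cams
import cv2,numpy as np
from h import *
c=cams.capture("side");t=cams.capture("top")
a=cv2.resize(c["color"][215:345,290:400],(440,520),interpolation=2);b=cv2.resize(t["color"][240:310,160:230],(360,360),interpolation=2)
im=np.zeros((520,800,3),np.uint8);im[:,:440]=a;im[:360,440:]=b
cv2.imwrite("pics/pre.png",im[:,:,::-1])
E
```

```text
time: 2.35
tool_pos: [472.6, 324.7, 82.7]
tcp_rot: [-3.137, 0.001, 1.762]
contact_force: [0.2, 0.1, 0.1]
grip_width: 46.2
finger_force: 0.0
```

View pics/pre.png

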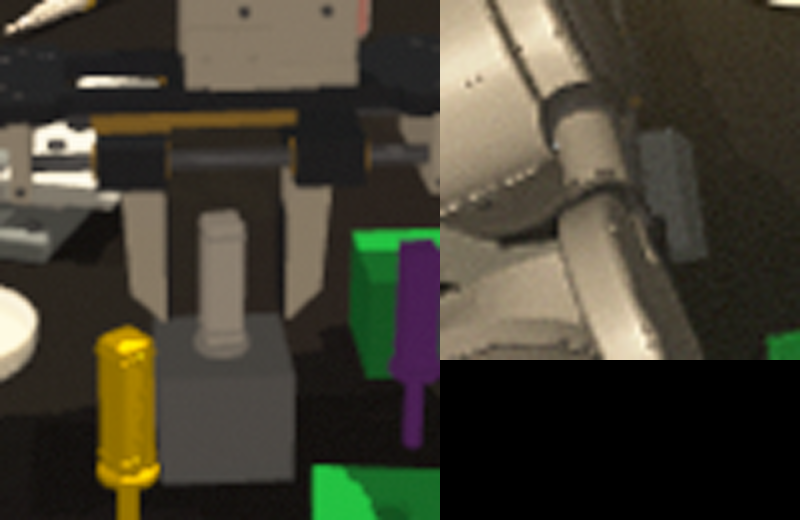

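The side view shows the open fingers at crop x 167 and 282, with the stylus at 222 between them, so it is centred. I'll close.

```bash
python3 -m creep '[{"hand":0,"tx":0,"ty":0,"tz":0,"spin":0},{"hand":0,"tx":0,"ty":0,"tz":0,"spin":0},{"hand":0,"tx":0,"ty":0,"tz":0,"spin":0},{"hand":0,"tx":0,"ty":0,"tz":0,"spin":0},{"hand":0,"tx":0,"ty":0,"tz":0,"spin":0}]'
```

```text
time: 3.08
tool_pos: [474.0, 325.5, 85.2]
tcp_rot: [3.141, -0.0, 1.762]
contact_force: [-1.1, -1.5, 4.2]
grip_width: 16.0
finger_force: 30.0
```

```bash
python3 -m creep '[{"hand":0,"tx":0,"ty":0,"tz":-0.015,"spin":0},{"hand":0,"tx":0,"ty":0,"tz":-0.025,"spin":0},{"hand":0,"tx":0,"ty":0,"tz":-0.025,"spin":0},{"hand":0,"tx":0,"ty":0,"tz":-0.025,"spin":0},{"hand":0,"tx":0,"ty":0,"tz":0,"spin":0}]'
python3 - <<'E'
from plant import cams,get_obs
import cv2,numpy as np
from h import *
o=get_obs();print(o["tool_pos"],o["tcp_rot"],o["contact_force"])
c=cams.capture("side");np.savez("side1.npz",**c)
x,y,z=o["tool_pos"]
p=proj(c,[x,y,z-71]);q=proj(c,[x,y,z]);print(p,q)
cx,cy=int(p[0]),int(p[1]);x0,y0=cx-40,cy-60
cv2.imwrite("pics/lift.png",cv2.resize(c["color"][y0:y0+75,x0:x0+80],(640,600),interpolation=2)[:,:,::-1]);print(x0,y0)
E
```

```text
time: 3.7
tool_pos: [474.9, 325.9, 177.2]
tcp_rot: [3.137, -0.001, 1.762]
contact_force: [0.0, -0.2, -1.2]
grip_width: 15.9
finger_force: 30.0
[474.91775218 325.93694182 177.15376172] [ 3.13687623e+00 -1.40762025e-03  1.76169888e+00] [ 0.00633646 -0.19809744 -1.2093439 ]
[344.47286063 271.18415257] [344.61219219 231.15362443]
304 211
```

View pics/lift.png

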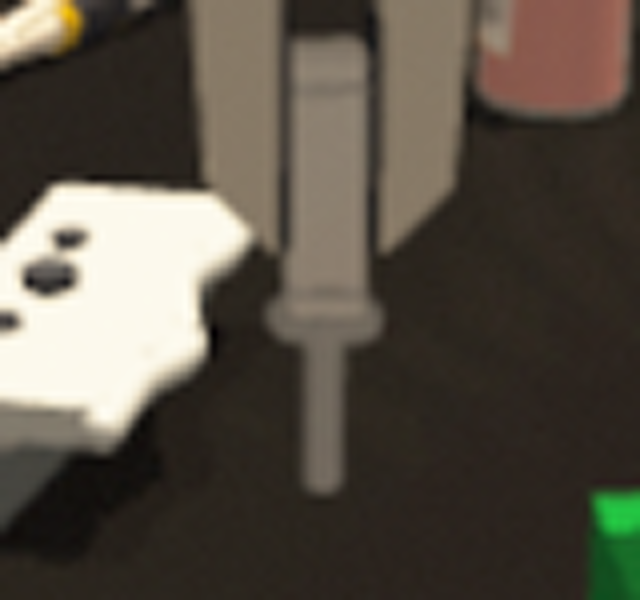

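The crop shows the shank tip at (323,490), i.e. image (344.4,272.2), where it was predicted at (344.5,271.2). It is upright and held as assumed, so I'll move to the left of the plate.

```bash
python3 -m creep '[{"hand":0,"tx":-0.0387,"ty":0.0033,"tz":0,"spin":0},{"hand":0,"tx":-0.0387,"ty":0.0033,"tz":0,"spin":0},{"hand":0,"tx":-0.0387,"ty":0.0033,"tz":0,"spin":0},{"hand":0,"tx":-0.0387,"ty":0.0033,"tz":0,"spin":0},{"hand":0,"tx":-0.0387,"ty":0.0033,"tz":0,"spin":0}]'
python3 -m creep '[{"hand":0,"tx":0,"ty":0,"tz":0.028,"spin":10.5},{"hand":0,"tx":0,"ty":0,"tz":0.028,"spin":10.5},{"hand":0,"tx":0,"ty":0,"tz":0.028,"spin":0},{"hand":0,"tx":0,"ty":0,"tz":0,"spin":0},{"hand":0,"tx":0,"ty":0,"tz":0,"spin":0}]'
cat > st.py <<'E'
from plant import get_obs
import numpy as np
P=np.load("pose.npz");Q=np.load("path.npz");o=get_obs()
p=o["tool_pos"];G=P["R"].T@(p[:2]-P["O"]);f=P["R"].T@o["contact_force"][:2]
print("t%.2f gx %.2f gy %.2f z %.1f yaw %.3f | edge-touch x %.1f push %.2f | F gx %.1f gy %.1f fz %.1f"%(o["time"],*G,p[2],o["tcp_rot"][2],np.interp(G[1],Q["Y"],Q["X"]),G[0]-np.interp(G[1],Q["Y"],Q["X"]),*f,o["contact_force"][2]))
E
python3 st.py
```

```text
time: 4.38
tool_pos: [526.3, 137.2, 173.3]
tcp_rot: [-3.139, -0.0, 1.762]
contact_force: [0.3, 0.4, -1.1]
grip_width: 15.6
finger_force: 30.0
time: 5.0
tool_pos: [527.0, 138.6, 91.1]
tcp_rot: [3.141, -0.0, 1.395]
contact_force: [0.5, -0.6, -0.1]
grip_width: 15.8
finger_force: 30.0
t5.00 gx -70.73 gy 71.58 z 91.1 yaw 1.395 | edge-touch x -50.2 push -20.54 | F gx 0.6 gy -0.5 fz -0.1
```

```bash
python3 -m creep '[{"hand":0,"tx":0,"ty":0.009,"tz":0,"spin":0},{"hand":0,"tx":0,"ty":0.006,"tz":0,"spin":0},{"hand":0,"tx":0,"ty":0.002,"tz":0,"spin":0},{"hand":0,"tx":0,"ty":0,"tz":0,"spin":0}]' >/dev/null; python3 st.py
python3 -m creep '[{"hand":0,"tx":0,"ty":0.002,"tz":0,"spin":0},{"hand":0,"tx":0,"ty":0,"tz":0,"spin":0}]'>/dev/null; python3 st.py
python3 -m creep '[{"hand":0,"tx":0,"ty":0.002,"tz":0,"spin":0},{"hand":0,"tx":0,"ty":0,"tz":0,"spin":0}]'>/dev/null; python3 st.py
```

```text
t5.50 gx -53.78 gy 71.48 z 90.8 yaw 1.395 | edge-touch x -50.2 push -3.60 | F gx -0.2 gy 0.6 fz -1.0
t5.75 gx -51.90 gy 71.51 z 90.7 yaw 1.395 | edge-touch x -50.2 push -1.71 | F gx -0.3 gy 0.8 fz -0.3
t6.00 gx -50.51 gy 71.45 z 90.5 yaw 1.395 | edge-touch x -50.2 push -0.33 | F gx -1.3 gy -0.2 fz -1.6
```

```bash
for i in 1; do :; done
python3 -m creep '[{"hand":0,"tx":0,"ty":0.0015,"tz":0,"spin":0},{"hand":0,"tx":0,"ty":0,"tz":0,"spin":0},{"hand":0,"tx":0,"ty":0,"tz":0,"spin":0}]'>/dev/null; python3 st.py
python3 -m creep '[{"hand":0,"tx":0,"ty":0.0015,"tz":0,"spin":0},{"hand":0,"tx":0,"ty":0,"tz":0,"spin":0},{"hand":0,"tx":0,"ty":0,"tz":0,"spin":0}]'>/dev/null; python3 st.py
```

```text
t6.38 gx -48.97 gy 71.49 z 90.5 yaw 1.395 | edge-touch x -50.2 push 1.21 | F gx -5.0 gy 0.6 fz 0.0
t6.75 gx -47.74 gy 71.54 z 90.4 yaw 1.395 | edge-touch x -50.2 push 2.45 | F gx -6.0 gy 1.4 fz 0.0
```

```bash
python3 -m creep '[{"hand":0,"tx":-0.002,"ty":0.0002,"tz":0,"spin":0},{"hand":0,"tx":-0.002,"ty":0.0002,"tz":0,"spin":0},{"hand":0,"tx":-0.002,"ty":0.0002,"tz":0,"spin":0},{"hand":0,"tx":-0.002,"ty":0.0002,"tz":0,"spin":0},{"hand":0,"tx":-0.002,"ty":0.0002,"tz":0,"spin":0}]'>/dev/null; python3 st.py
python3 -c "
import numpy as np
Q=np.load('path.npz')
y=np.arange(71.5,-76,-2);x=np.interp(y,Q['Y'],Q['X'])
for a,b in zip(y[1:],np.diff(x)):print('%.1f:%+.2f'%(a,b),end=' ')"
```

```text
t7.38 gx -46.93 gy 61.50 z 90.3 yaw 1.395 | edge-touch x -49.3 push 2.39 | F gx -5.9 gy 2.0 fz -1.0
69.5:+0.17 67.5:+0.17 65.5:+0.17 63.5:+0.17 61.5:+0.17 59.5:+0.17 57.5:+0.17 55.5:+0.17 53.5:+0.17 51.5:+0.05 49.5:-0.14 47.5:-0.32 45.5:-0.45 43.5:-0.55 41.5:-0.61 39.5:-0.64 37.5:-0.63 35.5:-0.60 33.5:-0.53 31.5:-0.45 29.5:-0.34 27.5:-0.22 25.5:-0.08 23.5:+0.06 21.5:+0.21 19.5:+0.36 17.5:+0.51 15.5:+0.66 13.5:+0.79 11.5:+0.90 9.5:+0.98 7.5:+1.03 5.5:+1.04 3.5:+1.01 1.5:+0.95 -0.5:+0.94 -2.5:+0.92 -4.5:+0.86 -6.5:+0.77 -8.5:+0.70 -10.5:+0.74 -12.5:+0.77 -14.5:+0.78 -16.5:+0.76 -18.5:+0.71 -20.5:+0.64 -22.5:+0.55 -24.5:+0.43 -26.5:+0.31 -28.5:+0.18 -30.5:+0.05 -32.5:-0.07 -34.5:-0.18 -36.5:-0.27 -38.5:-0.34 -40.5:-0.38 -42.5:-0.40 -44.5:-0.40 -46.5:-0.39 -48.5:-0.35 -50.5:-0.29 -52.5:-0.23 -54.5:-0.15 -56.5:-0.05 -58.5:+0.04 -60.5:+0.14 -62.5:+0.17 -64.5:+0.17 -66.5:+0.17 -68.5:+0.17 -70.5:+0.17 -72.5:+0.17 -74.5:+0.17
```

```bash
python3 -m creep '[{"hand":0,"tx":-0.002,"ty":0.0002,"tz":0,"spin":0},{"hand":0,"tx":-0.002,"ty":0.0002,"tz":0,"spin":0},{"hand":0,"tx":-0.002,"ty":0.0002,"tz":0,"spin":0},{"hand":0,"tx":-0.002,"ty":0.0002,"tz":0,"spin":0},{"hand":0,"tx":-0.002,"ty":0.0,"tz":0,"spin":0}]'>/dev/null; python3 st.py
python3 -m creep '[{"hand":0,"tx":-0.002,"ty":-0.0001,"tz":0,"spin":0},{"hand":0,"tx":-0.002,"ty":-0.0003,"tz":0,"spin":0},{"hand":0,"tx":-0.002,"ty":-0.0005,"tz":0,"spin":0}]'>/dev/null; python3 st.py
```

```text
t8.00 gx -46.32 gy 51.80 z 90.3 yaw 1.395 | edge-touch x -48.6 push 2.27 | F gx -6.6 gy 3.0 fz -0.3
t8.38 gx -47.40 gy 46.17 z 90.3 yaw 1.395 | edge-touch x -49.3 push 1.94 | F gx -6.4 gy 4.7 fz -0.8
```

```bash
python3 -m creep '[{"hand":0,"tx":-0.002,"ty":-0.0005,"tz":0,"spin":0},{"hand":0,"tx":-0.002,"ty":-0.0006,"tz":0,"spin":0},{"hand":0,"tx":-0.002,"ty":-0.0006,"tz":0,"spin":0},{"hand":0,"tx":-0.002,"ty":-0.0006,"tz":0,"spin":0}]'>/dev/null; python3 st.py
python3 -m creep '[{"hand":0,"tx":-0.002,"ty":-0.0006,"tz":0,"spin":0},{"hand":0,"tx":-0.002,"ty":-0.0005,"tz":0,"spin":0},{"hand":0,"tx":-0.002,"ty":-0.0004,"tz":0,"spin":0},{"hand":0,"tx":-0.002,"ty":-0.0003,"tz":0,"spin":0}]'>/dev/null; python3 st.py
```

```text
t8.88 gx -49.76 gy 38.22 z 90.3 yaw 1.395 | edge-touch x -51.7 push 1.96 | F gx -7.8 gy 5.0 fz -1.3
t9.38 gx -51.43 gy 29.75 z 90.3 yaw 1.395 | edge-touch x -53.8 push 2.39 | F gx -6.9 gy 1.4 fz -0.9
```

```bash
python3 -m creep '[{"hand":0,"tx":-0.002,"ty":-0.0002,"tz":0,"spin":0},{"hand":0,"tx":-0.002,"ty":-0.0001,"tz":0,"spin":0},{"hand":0,"tx":-0.002,"ty":0.0001,"tz":0,"spin":0},{"hand":0,"tx":-0.002,"ty":0.0002,"tz":0,"spin":0}]'>/dev/null; python3 st.py
python3 -m creep '[{"hand":0,"tx":-0.002,"ty":0.0004,"tz":0,"spin":0},{"hand":0,"tx":-0.002,"ty":0.0006,"tz":0,"spin":0},{"hand":0,"tx":-0.002,"ty":0.0007,"tz":0,"spin":0}]'>/dev/null; python3 st.py
```

```text
t9.88 gx -51.31 gy 21.41 z 90.3 yaw 1.395 | edge-touch x -53.9 push 2.57 | F gx -5.3 gy -0.2 fz -1.1
t10.25 gx -49.53 gy 15.06 z 90.3 yaw 1.395 | edge-touch x -52.2 push 2.67 | F gx -5.2 gy -0.8 fz -1.3
```

```bash
python3 -m creep '[{"hand":0,"tx":-0.002,"ty":0.0009,"tz":0,"spin":0},{"hand":0,"tx":-0.002,"ty":0.001,"tz":0,"spin":0},{"hand":0,"tx":-0.002,"ty":0.0011,"tz":0,"spin":0}]'>/dev/null; python3 st.py
python3 -m creep '[{"hand":0,"tx":-0.002,"ty":0.0011,"tz":0,"spin":0},{"hand":0,"tx":-0.002,"ty":0.0011,"tz":0,"spin":0},{"hand":0,"tx":-0.002,"ty":0.001,"tz":0,"spin":0}]'>/dev/null; python3 st.py
```

```text
t10.62 gx -46.72 gy 8.95 z 90.2 yaw 1.395 | edge-touch x -49.4 push 2.69 | F gx -6.9 gy -1.8 fz -1.1
t11.00 gx -43.56 gy 2.87 z 90.1 yaw 1.395 | edge-touch x -46.3 push 2.75 | F gx -6.5 gy -0.7 fz -1.0
```

```bash
python3 -m creep '[{"hand":0,"tx":-0.002,"ty":0.001,"tz":0,"spin":0},{"hand":0,"tx":-0.002,"ty":0.0009,"tz":0,"spin":0},{"hand":0,"tx":-0.002,"ty":0.0009,"tz":0,"spin":0},{"hand":0,"tx":-0.002,"ty":0.0009,"tz":0,"spin":0}]'>/dev/null; python3 st.py
python3 -m creep '[{"hand":0,"tx":-0.002,"ty":0.0008,"tz":0,"spin":0},{"hand":0,"tx":-0.002,"ty":0.0007,"tz":0,"spin":0},{"hand":0,"tx":-0.002,"ty":0.0007,"tz":0,"spin":0},{"hand":0,"tx":-0.002,"ty":0.0008,"tz":0,"spin":0}]'>/dev/null; python3 st.py
```

```text
t11.50 gx -39.94 gy -5.01 z 90.1 yaw 1.395 | edge-touch x -42.7 push 2.80 | F gx -6.9 gy -1.1 fz -0.1
t12.00 gx -36.95 gy -12.99 z 90.1 yaw 1.395 | edge-touch x -39.8 push 2.83 | F gx -6.6 gy -0.7 fz -0.8
```

Next, from y = -12.5 commanded.

```bash
python3 -m creep '[{"hand":0,"tx":-0.002,"ty":0.0008,"tz":0,"spin":0},{"hand":0,"tx":-0.002,"ty":0.0007,"tz":0,"spin":0},{"hand":0,"tx":-0.002,"ty":0.0007,"tz":0,"spin":0},{"hand":0,"tx":-0.002,"ty":0.0006,"tz":0,"spin":0}]'>/dev/null; python3 st.py
python3 -m creep '[{"hand":0,"tx":-0.002,"ty":0.0006,"tz":0,"spin":0},{"hand":0,"tx":-0.002,"ty":0.0004,"tz":0,"spin":0},{"hand":0,"tx":-0.002,"ty":0.0003,"tz":0,"spin":0},{"hand":0,"tx":-0.002,"ty":0.0002,"tz":0,"spin":0}]'>/dev/null; python3 st.py
```

```text
t12.50 gx -34.15 gy -20.90 z 90.1 yaw 1.395 | edge-touch x -37.0 push 2.81 | F gx -6.0 gy -0.5 fz -0.7
t13.00 gx -32.80 gy -28.52 z 90.1 yaw 1.395 | edge-touch x -35.6 push 2.82 | F gx -6.6 gy 1.3 fz -0.4
```

```bash
python3 -m creep '[{"hand":0,"tx":-0.002,"ty":0,"tz":0,"spin":0},{"hand":0,"tx":-0.002,"ty":-0.0001,"tz":0,"spin":0},{"hand":0,"tx":-0.002,"ty":-0.0002,"tz":0,"spin":0},{"hand":0,"tx":-0.002,"ty":-0.0003,"tz":0,"spin":0}]'>/dev/null; python3 st.py
python3 -m creep '[{"hand":0,"tx":-0.002,"ty":-0.0003,"tz":0,"spin":0},{"hand":0,"tx":-0.002,"ty":-0.0004,"tz":0,"spin":0},{"hand":0,"tx":-0.002,"ty":-0.0004,"tz":0,"spin":0},{"hand":0,"tx":-0.002,"ty":-0.0004,"tz":0,"spin":0}]'>/dev/null; python3 st.py
```

```text
t13.50 gx -33.39 gy -36.13 z 90.1 yaw 1.395 | edge-touch x -36.0 push 2.65 | F gx -7.3 gy 3.3 fz -0.8
t14.00 gx -34.82 gy -44.09 z 90.2 yaw 1.395 | edge-touch x -37.5 push 2.72 | F gx -6.5 gy 3.0 fz -0.9
```

```bash
python3 -m creep '[{"hand":0,"tx":-0.002,"ty":-0.0004,"tz":0,"spin":0},{"hand":0,"tx":-0.002,"ty":-0.0003,"tz":0,"spin":0},{"hand":0,"tx":-0.002,"ty":-0.0003,"tz":0,"spin":0},{"hand":0,"tx":-0.002,"ty":-0.0002,"tz":0,"spin":0},{"hand":0,"tx":-0.002,"ty":-0.0001,"tz":0,"spin":0}]'>/dev/null; python3 st.py
python3 -m creep '[{"hand":0,"tx":-0.002,"ty":0,"tz":0,"spin":0},{"hand":0,"tx":-0.002,"ty":0,"tz":0,"spin":0},{"hand":0,"tx":-0.002,"ty":0.0001,"tz":0,"spin":0},{"hand":0,"tx":-0.002,"ty":0.0002,"tz":0,"spin":0},{"hand":0,"tx":-0.002,"ty":0.0002,"tz":0,"spin":0}]'>/dev/null; python3 st.py
```

```text
t14.62 gx -36.07 gy -54.38 z 90.2 yaw 1.395 | edge-touch x -39.0 push 2.95 | F gx -6.1 gy 2.2 fz -0.8
t15.25 gx -35.43 gy -64.61 z 90.2 yaw 1.395 | edge-touch x -38.5 push 3.11 | F gx -5.5 gy 1.3 fz 0.0
```

```bash
python3 -m creep '[{"hand":0,"tx":-0.002,"ty":0.0002,"tz":0,"spin":0},{"hand":0,"tx":-0.002,"ty":0.0002,"tz":0,"spin":0},{"hand":0,"tx":-0.002,"ty":0.0002,"tz":0,"spin":0},{"hand":0,"tx":0,"ty":0,"tz":0,"spin":0},{"hand":0,"tx":0,"ty":0,"tz":0,"spin":0}]'>/dev/null; python3 st.py
python3 -m creep '[{"hand":0,"tx":0,"ty":-0.003,"tz":0,"spin":0},{"hand":0,"tx":0,"ty":-0.01,"tz":0,"spin":0},{"hand":0,"tx":0,"ty":-0.02,"tz":0,"spin":0},{"hand":0,"tx":0,"ty":-0.02,"tz":0,"spin":0},{"hand":0,"tx":0,"ty":0,"tz":0,"spin":0}]'>/dev/null; python3 st.py
```

```text
t15.88 gx -34.85 gy -71.07 z 90.2 yaw 1.395 | edge-touch x -38.0 push 3.14 | F gx -6.0 gy -0.8 fz -0.3
t16.50 gx -86.85 gy -70.45 z 91.3 yaw 1.395 | edge-touch x -38.0 push -48.81 | F gx -0.3 gy 0.2 fz -0.6
```

```bash
python3 -m creep '[{"hand":0,"tx":0,"ty":0,"tz":-0.03,"spin":0},{"hand":0,"tx":0,"ty":0,"tz":-0.03,"spin":0},{"hand":0,"tx":0,"ty":0,"tz":-0.026,"spin":-10.5},{"hand":0,"tx":0,"ty":0,"tz":0,"spin":-10.5},{"hand":0,"tx":0,"ty":0,"tz":0,"spin":0}]'
python3 - <<'E'
from plant import get_obs
import numpy as np
o=get_obs();y=o["tcp_rot"][2];d=np.array([474.0,325.5])-o["tool_pos"][:2]
print(d@[np.cos(y),np.sin(y)],d@[np.sin(y),-np.cos(y)])
E
```

```text
time: 17.12
tool_pos: [487.8, 1.1, 177.4]
tcp_rot: [3.139, 0.001, 1.76]
contact_force: [0.8, -1.0, -0.4]
grip_width: 15.9
finger_force: 30.0
321.1706017016062 47.403245153194625
```

```bash
python3 -m creep '[{"hand":0,"tx":0.05,"ty":0.0075,"tz":0,"spin":0},{"hand":0,"tx":0.05,"ty":0.0075,"tz":0,"spin":0},{"hand":0,"tx":0.05,"ty":0.0075,"tz":0,"spin":0},{"hand":0,"tx":0.05,"ty":0.0075,"tz":0,"spin":0},{"hand":0,"tx":0.05,"ty":0.0075,"tz":0,"spin":0}]' >/dev/null
python3 -m creep '[{"hand":0,"tx":0.05,"ty":0.0075,"tz":0,"spin":0},{"hand":0,"tx":0.021,"ty":0.0024,"tz":0,"spin":0},{"hand":0,"tx":0,"ty":0,"tz":0,"spin":0},{"hand":0,"tx":0,"ty":0,"tz":0,"spin":0}]'
python3 - <<'E'
from plant import cams,get_obs
import cv2,numpy as np
from h import *
o=get_obs();y=o["tcp_rot"][2];d=np.array([474.0,325.5])-o["tool_pos"][:2];print(d,d@[np.cos(y),np.sin(y)],d@[np.sin(y),-np.cos(y)],o["tcp_rot"])
c=cams.capture("side");x0,y0=304,211
cv2.imwrite("pics/back.png",cv2.resize(c["color"][y0:y0+120,x0-20:x0+80],(500,600),interpolation=2)[:,:,::-1])
E
```

```text
time: 18.25
tool_pos: [472.5, 324.4, 176.5]
tcp_rot: [-3.141, 0.001, 1.76]
contact_force: [0.3, -0.4, -1.4]
grip_width: 15.9
finger_force: 30.0
[1.4955931  1.06753404] 0.7676833386426384 1.6694579785209933 [-3.14114212e+00  6.83602664e-04  1.75970855e+00]
```

View pics/back.png

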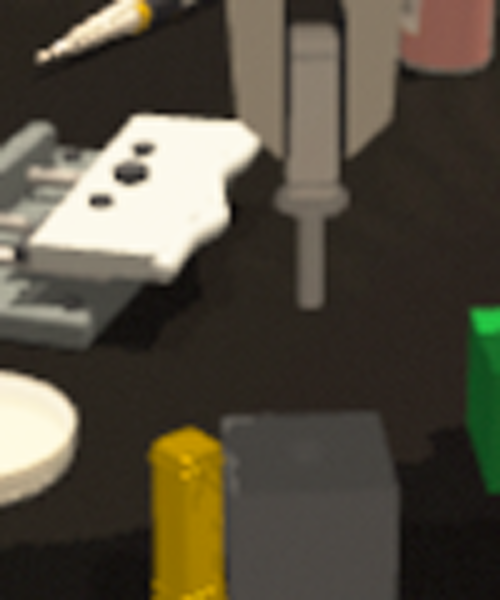

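The picture shows the stylus upright with its tip at crop (311,305) over the stand top, whose hole is near (310,452). It needs about a 1 mm correction; I'll average a few readings.

```bash
python3 -m creep '[{"hand":0,"tx":0.0006,"ty":0.0012,"tz":0.02,"spin":0},{"hand":0,"tx":0,"ty":0,"tz":0.02,"spin":0},{"hand":0,"tx":0,"ty":0,"tz":0,"spin":0}]'|grep pos
python3 -m creep '[{"hand":0,"tx":0,"ty":0,"tz":0,"spin":0}]'|grep pos
python3 -m creep '[{"hand":0,"tx":0,"ty":0,"tz":0,"spin":0}]'|grep pos
python3 -m creep '[{"hand":0,"tx":0,"ty":0,"tz":0,"spin":0}]'|grep pos
```

```text
tool_pos: [472.9, 324.8, 135.6]
tool_pos: [474.0, 325.9, 137.6]
tool_pos: [473.9, 326.4, 137.8]
tool_pos: [473.6, 326.5, 137.4]
```

```bash
python3 -m creep '[{"hand":0,"tx":-0.0008,"ty":0,"tz":0.01,"spin":0},{"hand":0,"tx":0,"ty":0,"tz":0.005,"spin":0},{"hand":0,"tx":0,"ty":0,"tz":0.003,"spin":0},{"hand":0,"tx":0,"ty":0,"tz":0.003,"spin":0},{"hand":0,"tx":0,"ty":0,"tz":0,"spin":0}]'|egrep 'pos|for'
python3 -m creep '[{"hand":0,"tx":0,"ty":0,"tz":0.003,"spin":0},{"hand":0,"tx":0,"ty":0,"tz":0,"spin":0}]'|egrep 'pos|for'
```

```text
tool_pos: [473.4, 325.6, 115.5]
contact_force: [0.0, -0.1, -1.1]
finger_force: 30.0
tool_pos: [473.3, 325.6, 112.5]
contact_force: [0.4, 0.5, -1.9]
finger_force: 30.0
```

```bash
python3 -m creep '[{"hand":0,"tx":0,"ty":0.0004,"tz":0.006,"spin":0},{"hand":0,"tx":0,"ty":0,"tz":0.006,"spin":0},{"hand":0,"tx":0,"ty":0,"tz":0.006,"spin":0},{"hand":0,"tx":0,"ty":0,"tz":0.005,"spin":0},{"hand":0,"tx":0,"ty":0,"tz":0,"spin":0}]'|egrep 'pos|for'
python3 -m creep '[{"hand":0,"tx":0,"ty":0,"tz":0.003,"spin":0},{"hand":0,"tx":0,"ty":0,"tz":0,"spin":0}]'|egrep 'pos|for'
```

```text
tool_pos: [473.6, 325.6, 89.1]
contact_force: [0.1, -0.6, -0.8]
finger_force: 30.0
tool_pos: [473.8, 325.7, 86.6]
contact_force: [-0.1, 0.7, -0.3]
finger_force: 30.0
```

```bash
python3 -m creep '[{"hand":0,"tx":0,"ty":0,"tz":0.001,"spin":0},{"hand":0,"tx":0,"ty":0,"tz":0,"spin":0}]'|egrep 'pos|for'
python3 -m creep '[{"hand":0.5,"tx":0,"ty":0,"tz":0,"spin":0},{"hand":0.5,"tx":0,"ty":0,"tz":0,"spin":0},{"hand":0.5,"tx":0,"ty":0,"tz":0,"spin":0},{"hand":0.5,"tx":0,"ty":0,"tz":0,"spin":0}]'
python3 -m creep '[{"hand":0.5,"tx":0,"ty":0,"tz":-0.02,"spin":0},{"hand":0.5,"tx":0,"ty":0,"tz":-0.04,"spin":0},{"hand":0.5,"tx":0,"ty":0,"tz":-0.04,"spin":0},{"hand":0.5,"tx":0,"ty":0,"tz":-0.04,"spin":0},{"hand":0.5,"tx":0,"ty":0,"tz":0,"spin":0}]'
python3 - <<'E'
from plant import cams
import cv2,numpy as np
c=cams.capture("side");cv2.imwrite("pics/end.png",cv2.resize(c["color"][190:350,230:420],(712,600),interpolation=2)[:,:,::-1])
E
```

```text
tool_pos: [473.9, 325.7, 85.8]
contact_force: [-0.1, 0.4, -0.5]
finger_force: 30.0
time: 21.55
tool_pos: [473.9, 325.7, 85.8]
tcp_rot: [3.141, -0.0, 1.762]
contact_force: [0.6, -0.0, -0.9]
grip_width: 45.7
finger_force: 0.0
time: 22.18
tool_pos: [475.3, 326.5, 229.3]
tcp_rot: [3.135, -0.002, 1.762]
contact_force: [0.5, -0.4, -0.7]
grip_width: 45.5
finger_force: 0.0
```

View pics/end.png

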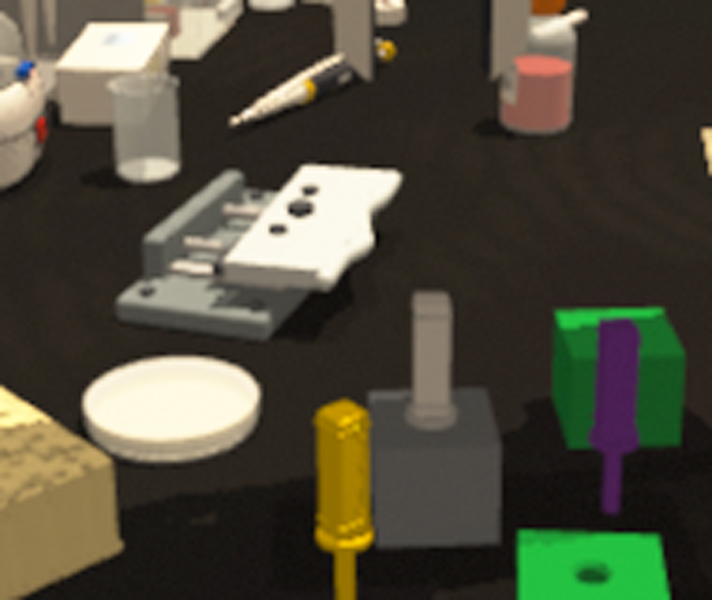

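The final view shows the stylus upright with its collar down on the stand at crop (432,412). The gripper is clear, and the dish (172,405), beaker (145,130) and bottle (537,90) look undisturbed.

```bash
python3 -c "
from plant import close_job
print(close_job())"
```

```text
the job is handed in; nothing more can be done
None
```

The stylus traced the cam plate from the left to the right straight end in one pass, with 5 to 8 N of push at every reading, then went back upright in its stand; the job is handed in at about 22 s, and no verdict was shown.

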